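# Tip the carton onto its back and push it square against the stop rail

## Task

The small white carton stands on end with its printed face (the one with the dark blue crescent) turned away from the aluminium stop rail. Push it over towards the rail with the fingertips so that it lies flat on the desk, printed face up, then push it along the desk until the end nearest the rail sits flush and square against the rail's upright face, within the rail's length. Do not grip, lift or carry the carton, and leave the dropper bottle, the green tin and the solder spool where they stand, upright.

Things in the scene. Friction and masses are not known exactly. Their poses are not given: they have to be found in the camera images.
- carton: loose white carton, 100 (x) x 60 (y) x 42 (z) mm, 56 to 112 g. Origin: centre of the 100 x 60 back face; z points out of the printed face, at z = 42 mm. It starts standing on its -x end: x up, origin 50 mm high, z level and away from the rail within 20 degrees. Pushed high on the printed face it tips, past 23 degrees it falls by itself onto its back: z up, +x end leading to the rail
- carton_mid (a point): centre of the carton's volume: 50 mm above the desk when it stands on end, 21 mm when it lies flat. The back face starts 190 to 250 mm in front of the rail's face, so the fallen carton ends well short of the rail
- carton_top_end (a point): centre of the carton's 60 x 42 mm +x end face: on top at the start, the end nearest the rail once the carton lies on its back
- rail: stop rail fixed to the desk: aluminium angle 160 mm long (y), upright wall 30 mm high, 6 mm thick, behind it a low flange (36 mm deep, screws 18 mm high). Origin: on the desk, middle of the upright's plain front face. That face is x = 0 and looks along -x at the carton; x is level and points from the carton's side to the flange, to the robot's left (+y) within 13 degrees
- rail_face (a point): point in the middle of the rail's front face, 21 mm above the desk; axes as the rail's
- dropper: bystander: loose white dropper bottle with a blue label, 34 mm wide, 94 mm tall, standing beside the carton's path. Origin: centre of its underside, z up
- flux_tin: bystander: loose round green and white tin, 50 mm wide, 23 mm high, standing beside the path. Origin: centre of its underside, z up
- solder_spool: bystander: loose solder spool with a green flange, 62 mm wide, 42 mm high, standing behind the rail. Origin: centre of its underside, z up
Mind the look-alikes: they are no part of the job. Leave any purple look-alike of the carton alone.

How it is judged:
On the way, in this order (a step that is already met when the one before it is completed fails the run):
1. the carton lies flat on its back on the desk, printed face up, at rest (angle between carton's own z axis and vertical below 0.1 rad and height (world z) of carton_mid below 0.026 m and linear speed of carton below 0.02 m/s and angular speed of carton below 0.2 rad/s), for 0.2 s.
2. the carton's leading end is flush and square against the rail (angle between carton's own z axis and vertical below 0.1 rad and x of carton_top_end in the frame of rail_face between -0.006 and 0.006 m and y of carton_top_end in the frame of rail_face between -0.06 and 0.06 m and angle between the x axis of carton and the x axis of rail, either way round below 0.07 rad and height (world z) of carton_mid below 0.026 m), for 0.2 s.
At the end, for the whole second after the job is handed in: The carton lies at rest on the desk, printed face up (within 0.1 rad), its leading end within 6 mm of the rail's face, square within 0.07 rad, its middle within 60 mm of the rail's middle; bottle, tin and spool upright, within 15 mm of where they stood (all of step 2 and linear speed of carton below 0.02 m/s and angular speed of carton below 0.2 rad/s and distance of each of dropper, flux_tin, solder_spool from where it was at the start of the episode below 0.015 m and angle between each of dropper, flux_tin, solder_spool's own z axis and vertical below 0.15 rad); the robot touches nothing.
It fails at once if the carton is lifted off the desk (its centre rises above 65 mm) (height (world z) of carton_mid above 0.065 m).
It fails at once if the carton is lifted or carried while lying flat (its centre rises above 40 mm) (angle between carton's own z axis and vertical below 0.2 rad and height (world z) of carton_mid above 0.04 m).
It fails at once if the white dropper bottle is moved by more than 15 mm or knocked over (distance of dropper from where it was at the start of the episode above 0.015 m or angle between dropper's own z axis and vertical above 0.3 rad).
It fails at once if the green tin is moved by more than 15 mm or knocked over (distance of flux_tin from where it was at the start of the episode above 0.015 m or angle between flux_tin's own z axis and vertical above 0.3 rad).
It fails at once if the solder spool is moved by more than 15 mm or knocked over (distance of solder_spool from where it was at the start of the episode above 0.015 m or angle between solder_spool's own z axis and vertical above 0.3 rad).
It also fails if it takes over 40 s, if anything falls off the work surface, if the arm or the gripper's body presses on something with over 40 N, if the wrist force passes 120 N, or if a joint passes its speed limit or range.

## Robot

A 7-joint arm with a two-finger parallel gripper is mounted at the origin on a cart in front of the work surface, level with it; the furniture and walls round the work are solid. World frame = base frame: x ahead of the robot, y to its left, z up, the work surface at z = 0. Lengths are in m, angles in rad, forces in N, time in s.
With the tool pointing down it reaches from about 0.4 to 0.85 m from the base axis. Payload 4.4 kg.
Tool frame: the origin (TCP) lies at the centre of the arm's flange, where the gripper is bolted on; the fingertips stand 199 mm ahead of it and the grasp point (between the pads) lies 180 mm ahead of it (robot.finger_overhang is the distance from the TCP to the fingertips, in m); z points along the fingers, y is the line along which they close (so a half turn about z gives the same grasp; the last joint's range is limited). The gripper opens to 94 mm and grips with 3 to 60 N. Pads are 16 mm wide; open, the fingers measure 119 mm over their backs; the gripper's body (75 mm by 177 mm) begins 78 mm behind the grasp point.
Start: joints at [-1.34, 0.628, 0.038, 1.517, -0.027, 0.996, -0.02], TCP at [0.19, 0.622, 0.405] pointing down, gripper open.
Joint ranges: [-3.06, 3.06], [-0.37, 2.12], [-1.25, 1.32], [0.18, 2.47], [-1.1, 4.24], [0.23, 1.98], [-2.94, 2.94]. Speed limits (rad/s): [2.57, 2.57, 3.14, 3.14, 3.14, 3.14, 3.14].

## Interface

Orientations are given as [roll, pitch, yaw] about the fixed x, y, z axes, in that order (R = Rz(yaw) Ry(pitch) Rx(roll)).
In Python, from workcell import robot gives the robot as it stands. The module is installed in compiled form; this text tells all that it offers.
- The arm moves only by the tool jog_arm, never from a script. Its argument "motion" is text: rows parted by semicolons, each of 7 numbers parted by spaces: the shift along the world's x, y, z normalised to -1 to 1, where 1 is 800 mm, then the turn, a rotation vector about the world's x, y, z normalised to -1 to 1, where 1 is 90 degrees, then the opening, from 0 (shut) to 1 (fully open). A call has 1 to 10 rows; each row is the pose to reach, as a shift and turn from the pose commanded when the call began; what a row does not reach only later rows make up. A row lasts 1/8 s, in which the tool goes at most 62.5 mm and 10.7 degrees, less where a joint would pass 70% of its speed; a pose out of reach is approached as far as the arm can. A call with a number of a shift or a turn outside -1 to 1 is refused whole. A call with a gripper value outside its range is refused whole. The fingers move at their own pace and stop on an object; the grip force is fixed at half the most. Time passes only in rows, so rows that repeat a pose let the fingers close. It gives the time, the measured TCP pose, the force, the opening and the grip force at its end, in the units of the state.
- robot.sense(): the state, without advancing time (a new reading comes with each control period).
- robot.capture(name): name is "scene" or "top" or "wrist"; returns the picture (480x640x3 uint8, red, green, blue); there is no depth.
- robot.calibration(name): a dict with "intrinsics" (3x3 intrinsics, pixels), "D" ([k1, k2, p1, p2, k3] as OpenCV has them; the pictures are not rectified), "xyz" and "attitude" of the camera in the world. Camera axes: x right, y down, z forward; pixel columns grow to the right and rows downward; lengths in m; the calibration is good to about 2 mm. A picture is of the moment at which its call begins: read the wrist's pose just before it. calibration takes no time and is no camera call; for the wrist camera it gives the pose at the moment of the call.
- robot.job_done(): hands the job in; it is judged then, once.
The state is a dict: "time": time; "joints": joint angles; "joint_vel": joint speeds; "tau": joint torques, N m; "tool_pos": TCP position; "eef_rot": TCP orientation; "wrist_force": force on the tool from outside, world axes, zero at the start; "moment": the same for the moment, N m; "gripper_width": opening from 0.0 (shut) to 1.0 (fully open); "gripper_force": force on a finger pad.
Only numpy, scipy, OpenCV 4.12 (cv2) and the standard library are available. Lean on these libraries where they do the work, as an engineer would, in place of code of your own. Each camera call takes 0.05 s, during which the arm holds its last target. There are 200 camera calls.

## Working session

There is one attempt and no reset: what is moved stays moved. The work goes in short steps, Python scripts to look and compute and a tool call to move; the robot and the scene stay as the last step left them, time stands still between calls to the robot, and variables do not carry over. Pictures are saved under pics/ and viewed, at most 10 in all, crops included, and the job is handed in when it is done.

Besides the shell and the picture viewer there is one more tool, called after "Call:" as name(argument=value, ...) on one line, values as JSON. jog_arm: Moves the arm, as the interface text tells. Scaled input: -1 to 1 covers 800 mm each way for a shift and 90 degrees each way for a turn. Its arguments: {"type":"object","properties":{"motion":{"type":"string"}},"required":["motion"]}

```bash
mkdir -p pics
cat > h.py <<'E'
import numpy as np, cv2
from scipy.spatial.transform import Rotation as R
from workcell import robot
def cal(n):
    c=robot.calibration(n); a=np.array(c["attitude"])
    Rm=R.from_euler('xyz',a).as_matrix() if a.size==3 else a
    return np.array(c["intrinsics"]),np.array(c["D"]),np.array(c["xyz"]),Rm
def ray(c,uv):
    K,D,p,Rm=c
    q=cv2.undistortPoints(np.array(uv,float).reshape(-1,1,2),K,D)[:,0]
    return (Rm@np.c_[q,np.ones(len(q))].T).T
def onz(c,uv,z):
    d=ray(c,uv); return c[2]+d*((z-c[2][2])/d[:,2])[:,None]
def proj(c,P):
    K,D,p,Rm=c
    return cv2.projectPoints(np.array(P,float).reshape(-1,1,3),cv2.Rodrigues(Rm.T)[0],-Rm.T@p,K,D)[0][:,0]
def snap(n,f):
    im=robot.capture(n); cv2.imwrite('pics/'+f,im[:,:,::-1]); return im
E
python3 - <<'E'
from h import *
print(robot.calibration("scene"),robot.calibration("top"))
snap("scene","s0.png");snap("top","t0.png")
print(robot.sense())
E
```

```text
{'intrinsics': array([[516.51424187,   0.        , 310.53136452],
       [  0.        , 516.51424187, 237.09844228],
       [  0.        ,   0.        ,   1.        ]]), 'D': array([-0.13690159,  0.        ,  0.        ,  0.        ,  0.        ]), 'xyz': array([-0.03151243,  0.4911065 ,  0.56664175]), 'attitude': array([-2.1678487 ,  0.02323509, -2.16516558])} {'intrinsics': array([[583.10068647,   0.        , 323.72553979],
       [  0.        , 583.10068647, 240.65012075],
       [  0.        ,   0.        ,   1.        ]]), 'D': array([0.06059912, 0.        , 0.        , 0.        , 0.        ]), 'xyz': array([0.36996911, 0.06406248, 1.05666233]), 'attitude': array([-2.96879251,  0.03897346, -1.5981804 ])}
{'time': 0.1, 'joints': array([-1.33982887,  0.62924057,  0.03844881,  1.5182556 , -0.02697047,
        0.99630411, -0.02002601]), 'joint_vel': array([ 0.00030815, -0.00176495, -0.00023559, -0.0012738 , -0.00049099,
        0.00280626, -0.00070278]), 'tau': array([ 3.18419094e-03, -5.50779855e+01,  1.14793181e+00, -1.87112331e+01,
       -5.20417385e-02,  1.91140431e-02,  4.38618554e-05]), 'tool_pos': array([0.18997744, 0.6213453 , 0.40385832]), 'eef_rot': array([-3.13990364e+00,  4.32536183e-05,  2.84481230e+00]), 'wrist_force': array([ 0.11483778, -0.28191894, -0.32934481]), 'moment': array([ 0.03403038, -0.00897733, -0.00482044]), 'gripper_force': 0.0, 'gripper_width': 1.0003398298693047}
```

View pics/t0.png

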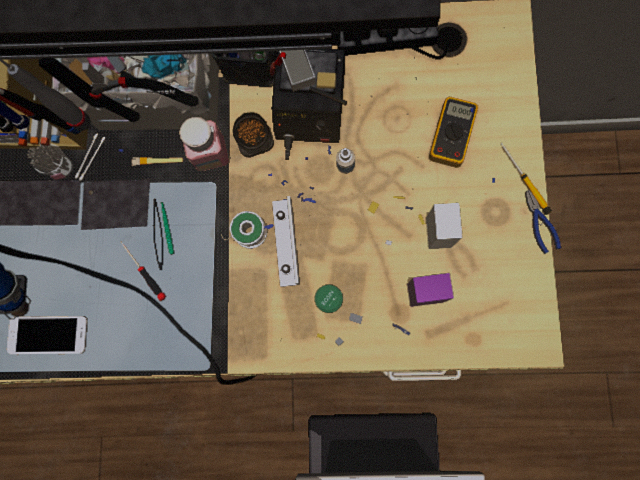

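View pics/s0.png

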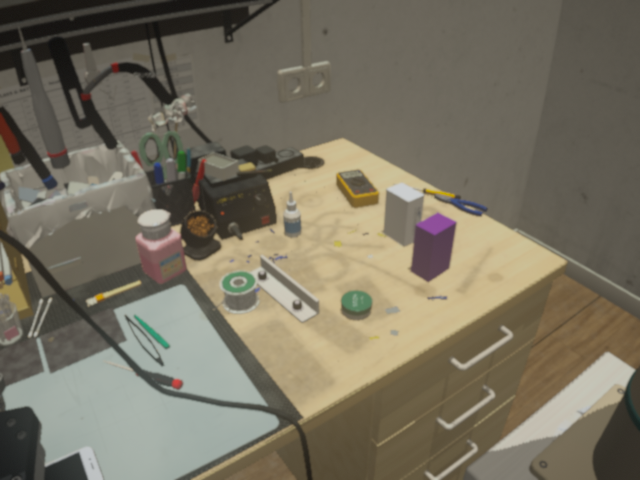

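Top view: the white carton's top is at about (447,220) and the rail's front face runs from (290,198) to (298,284). The dropper is at (345,159), the tin at (329,298) and the spool at (247,229). The carton could be confused with the purple box at (431,290) or the white dropper at (345,159). I choose the plain white standing box at (447,220), which is at (404,213) in the scene view.

Run:
```python
from h import *
im=cv2.imread('pics/t0.png')
a=cv2.resize(im[180:320,400:500],None,fx=4,fy=4,interpolation=cv2.INTER_CUBIC)
b=cv2.resize(im[180:320,220:320],None,fx=4,fy=4,interpolation=cv2.INTER_CUBIC)
cv2.imwrite('pics/crop.png',np.hstack([b,a])[:560])
c=cal("top"); print(R.from_matrix(c[3]).as_matrix().round(2).tolist())
hsv=cv2.cvtColor(im,cv2.COLOR_BGR2HSV)
g=cv2.cvtColor(im,cv2.COLOR_BGR2GRAY)
m=((hsv[:,:,1]<50)&(g>150)).astype(np.uint8)
n,l,st,ce=cv2.connectedComponentsWithStats(m)
for nm,uv,z in [('carton',(447,218),.1),('rail',(286,240),.03)]:
    k=l[uv[1],uv[0]]; print(nm,k,st[k],ce[k])
    cn=cv2.findContours((l==k).astype(np.uint8),0,2)[0][0]
    r=cv2.boxPoints(cv2.minAreaRect(cn)); print(r, onz(c,r,z)[:,:2].round(4).tolist())
print(onz(c,[(345,156)],.09).round(3),onz(c,[(329,298)],.023).round(3),onz(c,[(247,229)],.042).round(3),onz(c,[(415,277),(450,275),(452,297),(415,300)],.1).round(3))
```

```text
[[-0.03, -0.98, 0.17], [-1.0, 0.03, 0.03], [-0.04, -0.17, -0.98]]
carton 57 [434 203  28  36 875] [447.95542857 220.456     ]
[[434.00003 204.00003]
 [458.99313 201.91727]
 [461.91037 236.92416]
 [436.91727 239.00693]] [[0.5938, -0.089], [0.5958, -0.1303], [0.5365, -0.1311], [0.5344, -0.0902]]
rail 54 [ 272  196   26   90 1365] [284.74285714 241.96410256]
[[270.9604  197.60399]
 [289.07922 195.7921 ]
 [297.8911  283.9109 ]
 [279.77228 285.72278]] [[0.633, 0.1929], [0.6352, 0.1598], [0.4743, 0.147], [0.4721, 0.1791]]
[[0.687 0.056 0.09 ]] [[0.448 0.093 0.023]] [[0.574 0.235 0.042]] [[ 0.473 -0.051  0.1  ]
 [ 0.474 -0.108  0.1  ]
 [ 0.438 -0.108  0.1  ]
 [ 0.435 -0.049  0.1  ]]
```

View pics/crop.png

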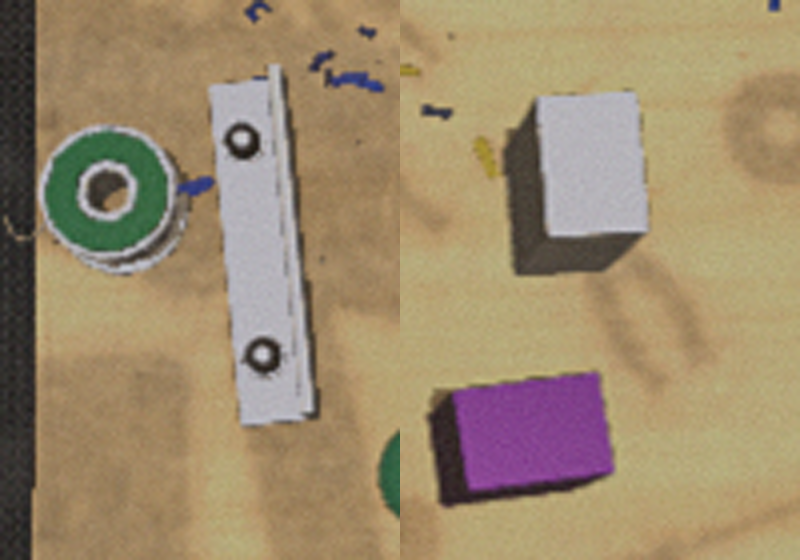

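The crop shows the plain white box, whose crescent is turned away, and the rail's front edge running from (290,196) to (299,283). The carton centre is at about (0.565, -0.110). The rail face centre is about (0.555, 0.152), with its normal turned 4.6° from +y. I'll now move behind the carton.

Call:
jog_arm(motion="0.03 -0.07 0 0 0 -0.07 0.3;0.06 -0.135 0 0 0 -0.14 0.3;0.1 -0.205 0 0 0 -0.21 0.3;0.13 -0.27 0 0 0 -0.28 0.3;0.16 -0.34 0 0 0 -0.35 0.3;0.19 -0.41 0 0 0 -0.42 0.3;0.22 -0.475 0 0 0 -0.49 0.3;0.25 -0.54 0 0 0 -0.56 0.3;0.28 -0.61 0 0 0 -0.63 0.3;0.31 -0.68 0 0 0 -0.7 0.3")

```text
time: 1.35
tool_pos: [0.4385, 0.0759, 0.4047]
eef_rot: [3.141, -0.0, 1.742]
wrist_force: [0.8, 0.3, 0.1]
gripper_width: 0.3
gripper_force: 0.0
```

Call:
jog_arm(motion="0.033 -0.068 0 0 0 -0.012 0.3;0.065 -0.136 0 0 0 -0.024 0.3;0.098 -0.204 0 0 0 -0.036 0.3;0.13 -0.272 0 0 0 -0.048 0.3;0.162 -0.34 0 0 0 -0.06 0.3;0.162 -0.34 -0.05 0 0 -0.06 0.3;0.162 -0.34 -0.1 0 0 -0.06 0.3;0.162 -0.34 -0.148 0 0 -0.06 0.3;0.162 -0.34 -0.148 0 0 -0.06 0.3")

```text
time: 2.48
tool_pos: [0.5664, -0.1938, 0.2835]
eef_rot: [-3.135, -0.003, 1.651]
wrist_force: [0.6, 0.1, 0.4]
gripper_width: 0.301
gripper_force: 0.0
```

Call:
jog_arm(motion="-0.002 0.03 0.006 0 0 0 0.3;-0.004 0.055 0.006 0 0 0 0.3;-0.005 0.063 0.006 0 0 0 0.3;-0.006 0.071 0.006 0 0 0 0.3;-0.006 0.079 0.006 0 0 0 0.3;-0.007 0.087 0.006 0 0 0 0.3;-0.007 0.095 0.006 0 0 0 0.3")

```text
time: 3.35
tool_pos: [0.562, -0.1182, 0.291]
eef_rot: [-3.141, -0.0, 1.65]
wrist_force: [-0.3, 0.9, -0.2]
gripper_width: 0.3
gripper_force: 0.0
```

Run:
```python
from h import *
snap("scene","s1.png"); print(robot.sense()["tool_pos"])
```

```text
[ 0.56209109 -0.11709371  0.29090638]
```

View pics/s1.png

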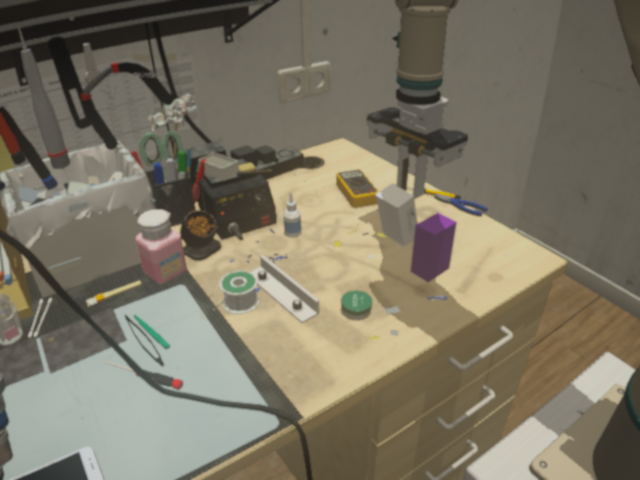

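The carton at (397,215) is tilting towards the rail without sliding, so I'll continue.

Call:
jog_arm(motion="-0.001 0.008 0 0 0 0 0.3;-0.001 0.016 0 0 0 0 0.3;-0.002 0.024 0 0 0 0 0.3;-0.002 0.032 0 0 0 0 0.3;-0.003 0.04 0 0 0 0 0.3;-0.003 0.04 0 0 0 0 0.3;-0.003 0.04 0 0 0 0 0.3;0 0 0 0 0 0 0.3;0.003 -0.04 0 0 0 0 0.3;0.003 -0.04 0 0 0 0 0.3")

```text
time: 4.65
tool_pos: [0.5641, -0.1539, 0.2914]
eef_rot: [3.141, 0.003, 1.646]
wrist_force: [-0.3, 0.1, 0.2]
gripper_width: 0.3
gripper_force: 0.0
```

Run:
```python
from h import *
print(robot.sense()["tool_pos"])
a=snap("top","t1.png");snap("scene","s2.png")
cv2.imwrite('pics/t1c.png',cv2.resize(a[140:340,230:530,::-1],None,fx=2.6,fy=2.6))
```

```text
[ 0.56407359 -0.15390577  0.29135669]
```

View pics/t1c.png

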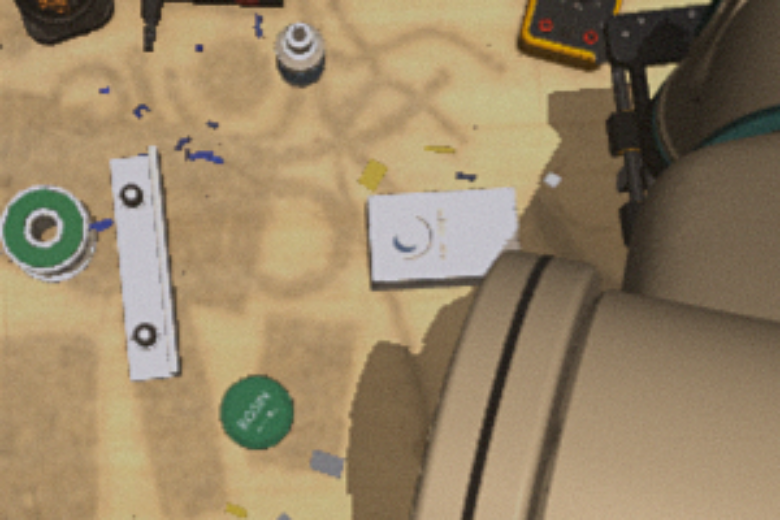

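The carton lies flat with its crescent up at crop (410,237). Its leading end runs from (369,197) to (373,283) and its upper edge from (369,197) to (515,188). The bystanders have not moved.

Run:
```python
from h import *
c=cal("top")
f=lambda p:(np.array(p)+.5)/2.6-.5+[230,140]
P=onz(c,f([(369,197),(515,188),(373,283)]),.042)[:,:2]; print(P.round(4))
im=cv2.imread('pics/t1.png');hsv=cv2.cvtColor(im,cv2.COLOR_BGR2HSV);g=cv2.cvtColor(im,cv2.COLOR_BGR2GRAY)
m=((hsv[:,:,1]<50)&(g>150)).astype(np.uint8)
# edge line fits
def fit(pts,z):
    Q=onz(c,pts,z)[:,:2].astype(np.float32); v=cv2.fitLine(Q,cv2.DIST_HUBER,0,.01,.01).ravel(); return v,np.degrees(np.arctan2(v[1],v[0]))
up=[(u,np.where(m[200:240,u])[0][0]+199.5) for u in range(376,424)]
print('carton upper edge',fit(up,.042))
le=[(np.where(m[v,360:400])[0][0]+359.5,v) for v in range(219,246)]
print('lead end',fit(le,.042))
rf=[(np.where(m[v,272:304])[0][-1]+272.5,v) for v in range(202,280)]
print('rail',fit(rf,.03))
```

```text
[[ 0.5907  0.0125]
 [ 0.5933 -0.0865]
 [ 0.5312  0.0123]]
carton upper edge (array([ 0.03040651, -0.9995376 ,  0.593067  , -0.03398705], dtype=float32), np.float32(-88.25756))
lead end (array([0.99994016, 0.01093911, 0.5602924 , 0.01309898], dtype=float32), np.float32(0.6267771))
rail (array([0.9966994 , 0.08118095, 0.5563166 , 0.15346795], dtype=float32), np.float32(4.6564493))
```

Call:
jog_arm(motion="0 0 -0.05 0 0 0 0.3;0 0 -0.09 0 0 0 0.3;0 0 -0.09 0 0 0 0.3;-0.002 0.03 -0.09 0 0 0 0.3;-0.004 0.055 -0.09 0 0 0 0.3;-0.005 0.065 -0.09 0 0 0 0.3;-0.006 0.075 -0.09 0 0 0 0.3;-0.007 0.085 -0.09 0 0 0 0.3;-0.008 0.095 -0.09 0 0 0 0.3;-0.009 0.11 -0.09 0 0 0 0.3")

```text
time: 6.0
tool_pos: [0.5572, -0.0624, 0.2191]
eef_rot: [-3.142, 0.0, 1.65]
wrist_force: [0.0, -0.9, 0.7]
gripper_width: 0.299
gripper_force: 0.4
```

Call:
jog_arm(motion="-0.001 0.015 0 0 0 0 0.3;-0.002 0.03 0 0 0 0 0.3;-0.004 0.045 0 0 0 0 0.3;-0.005 0.06 0 0 0 0 0.3;-0.006 0.075 0 0 0 0 0.3;-0.007 0.09 0 0 0 0 0.3;-0.007 0.09 0 0 0 0 0.3")

```text
time: 6.88
tool_pos: [0.5516, 0.0111, 0.219]
eef_rot: [-3.141, -0.001, 1.653]
wrist_force: [-0.1, -0.3, 0.2]
gripper_width: 0.296
gripper_force: 0.0
```

Run:
```python
from h import *
s=robot.sense();print(s["tool_pos"],s["eef_rot"],s["wrist_force"])
a=snap("top","t2.png")
cv2.imwrite('pics/t2c.png',cv2.resize(a[140:340,230:530,::-1],None,fx=2.6,fy=2.6))
```

```text
[0.55161472 0.01107945 0.21898335] [-3.14138626e+00 -8.01082374e-04  1.65301328e+00] [-0.06323953 -0.27316894  0.23052629]
```

View pics/t2c.png

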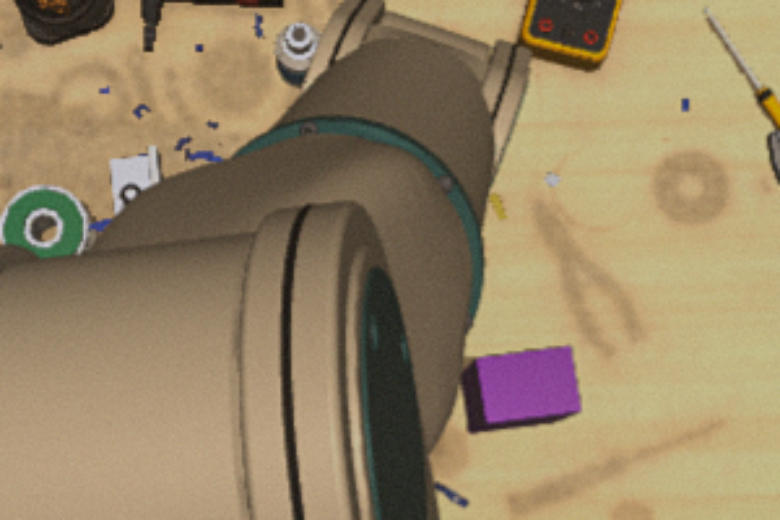

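The arm hides the carton from above, so I'll finish by feeling for the rail. The dropper at crop (298,45) has not moved.

Call:
jog_arm(motion="-0.001 0.01 0 0 0 0 0.3;-0.002 0.02 0 0 0 0 0.3;-0.002 0.03 0 0 0 0 0.3;-0.002 0.03 0 0 0 0 0.3")

```text
time: 7.42
tool_pos: [0.55, 0.0347, 0.219]
eef_rot: [-3.141, -0.001, 1.653]
wrist_force: [-0.2, 0.1, -0.2]
gripper_width: 0.303
gripper_force: 0.0
```

Call:
jog_arm(motion="0 0.003 0 0 0 0 0.3;0 0.006 0 0 0 0 0.3;0 0.006 0 0 0 0 0.3")

```text
time: 7.8
tool_pos: [0.5501, 0.0385, 0.219]
eef_rot: [-3.142, -0.0, 1.651]
wrist_force: [-0.1, -0.2, 0.2]
gripper_width: 0.297
gripper_force: 0.0
```

Run:
```python
from h import *
s=robot.sense();print(s["tool_pos"],s["eef_rot"],s["wrist_force"])
a=snap("scene","s3.png")
cv2.imwrite('pics/s3c.png',cv2.resize(a[180:340,200:440,::-1],None,fx=3.3,fy=3.3))
```

```text
[0.55007093 0.03854532 0.21904242] [-3.14150889e+00 -1.58853447e-04  1.65113647e+00] [-0.09499104 -0.15903682  0.1583443 ]
```

View pics/s3c.png

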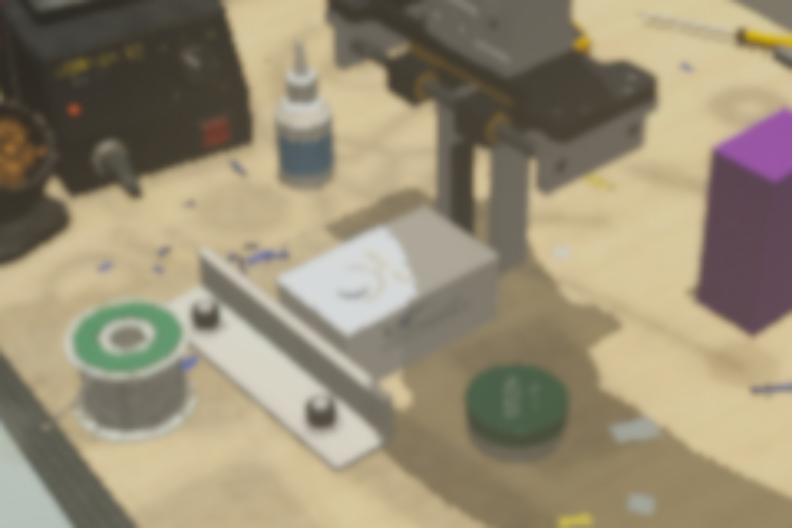

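The carton is square and a few millimetres short. Its leading top edge runs from crop (280,282) to (347,333), just in front of the wall. I'll creep until contact.

Call:
jog_arm(motion="0 0.003 0 0 0 0 0.3;0 0.006 0 0 0 0 0.3;0 0.006 0 0 0 0 0.3")

```text
time: 8.22
tool_pos: [0.5501, 0.0418, 0.2191]
eef_rot: [3.141, 0.002, 1.65]
wrist_force: [-0.4, -5.8, 1.0]
gripper_width: 0.3
gripper_force: 2.5
```

Call:
jog_arm(motion="0 0.002 0 0 0 0 0.3;0 0.004 0 0 0 0 0.3;0 0.004 0 0 0 0 0.3")

```text
time: 8.6
tool_pos: [0.55, 0.0425, 0.2192]
eef_rot: [3.141, 0.006, 1.648]
wrist_force: [-0.1, -11.1, 0.9]
gripper_width: 0.299
gripper_force: 5.4
```

Contact is firm at 11 N with the carton stalled against the rail, so I'll back off and clear the view.

Call:
jog_arm(motion="0 -0.01 0 0 0 0 0.3;0 -0.03 0 0 0 0 0.3;0 -0.06 0 0 0 0 0.3;0 -0.06 0.07 0 0 0 0.3;0 -0.1 0.14 0 0 0 0.3;0 -0.17 0.2 0 0 0 0.3;0 -0.24 0.2 0 0 0 0.3;0 -0.31 0.2 0 0 0 0.3;0 -0.31 0.2 0 0 0 0.3")

```text
time: 9.72
tool_pos: [0.5484, -0.2081, 0.3799]
eef_rot: [3.141, 0.004, 1.642]
wrist_force: [0.0, 0.5, -0.4]
gripper_width: 0.302
gripper_force: 0.0
```

Run:
```python
from h import *
print(robot.sense()["tool_pos"])
a=snap("top","t3.png")
cv2.imwrite('pics/t3c.png',cv2.resize(a[140:340,230:430,::-1],None,fx=3,fy=3))
```

```text
[ 0.548411   -0.20808056  0.3798668 ]
```

View pics/t3c.png

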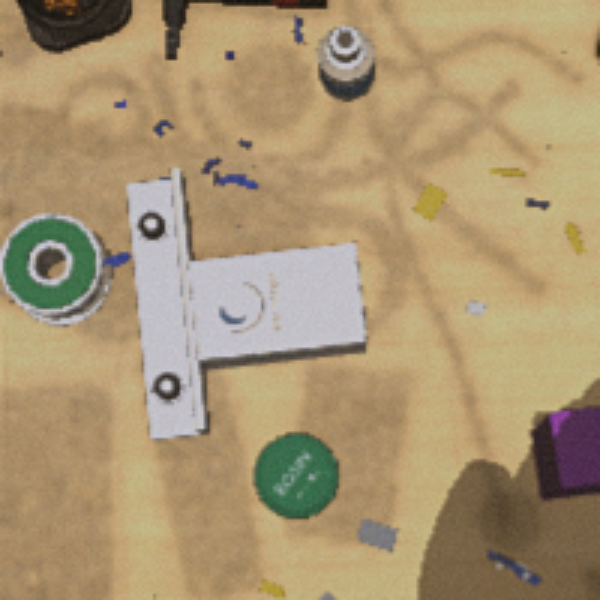

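The carton's end runs from (189,262) to (198,360), flush and square against the rail and near its middle, with the crescent up. The bystanders are where they were and the arm is clear.

```bash
python3 -c "
from workcell import robot
print(robot.job_done())"
```

```text
the job is handed in; nothing more can be done
None
```

The carton lies printed face up, flush and square against the rail near its middle; the last picture shows the bottle, tin and spool standing where they were, and the job is handed in (no verdict was returned).

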